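# Find and note the slip angle of a block on a tilting plate

## Task

Find the angle at which the steel block on the slip-angle tester starts to slide: raise the tester's plate slowly by its black end knob until the block slips on its own and runs down to the stop bar, and go no further. Leave the plate standing there (its hinge is stiff) and push the index hand gently down by its small knob until you feel it bear on the pin at the plate's side, with a light but definite touch; then lower the plate fully again, so that the hand is left showing the angle. Do not touch any of the blocks or shift what lies around.

Things in the scene. Friction and masses are not known exactly. Their poses are not given: they have to be found in the camera images.
- tester: Fixed grey base of the slip-angle tester, bed 260 x 150 mm, 18 mm high. Origin: centre of its underside, on the bench. x runs from the hinge end to the knob end (roughly to the robot's left), z up, y to the side with quadrant and hand (roughly to the robot). Hinge axis along y at x = -100, z = 50 mm. A fixed aluminium quadrant stands at y = 64 to 69 mm, up to 124 mm from the axis, from level to 61 degrees.
- tilt_plate: Steel plate hinged on the tester, 100 mm wide. Origin: on the hinge axis at mid width; x along the plate away from the hinge, z out of its upper face (z = 11 mm). Lying down, its axes are parallel to the tester's; raising it (0 to 43 degrees) turns it about -y. A stop bar, 12 mm high, has its face at x = 22 mm; the plate ends at x = 223 mm. The stiff hinge holds it at any angle. The zero pin (10 mm) sticks out of its side, see the hand.
- end_knob (a point): Centre of the plate's black barrel knob, at x = 262, y = 0, z = 7 mm of the plate. It is 30 mm in diameter and 34 mm long along y with flat ends, on an 11 mm stem: pinched end to end from above it turns between the fingers as the plate rises. About 13 N upward here raise the plate, about 8 N downward lower it. Axes as the plate's.
- index_hand: Steel index hand on the plate's hinge axis. Origin and axes as the plate's, but turning with the hand; it starts at 42 to 48 degrees and stays where it is left. Its bar (y = 74 to 80, lower edge z = 12 mm) comes down on the plate's zero pin (plate x = 140, z = 7, y = 52 to 85 mm; set up to 2.5 mm higher or lower), so bears at the plate's angle give or take 1 degree. Set it with about 5 N; over 10 N on the pin spoils it.
- finger_knob (a point): Middle of the hand's black finger knob, at x = 165, y = 102, z = 17 mm of the hand; 16 mm in diameter, reaching along y from 86 to 118 mm. Less than 2 N across the hand moves it here; once the hand bears on the pin the resistance rises sharply. Axes as the hand's.
- block_a: One of four steel blocks of the same look, 30 x 40 x 18 mm, about 0.16 kg, of different, unknown finish (each slips somewhere between 10 and 28 degrees). One of the four lies on the plate 150 to 180 mm from the hinge axis: that one is tested. The others wait on the parts case at the left. Origin: centre of its underside.
- block_b: One of four steel blocks of the same look, 30 x 40 x 18 mm, about 0.16 kg, of different, unknown finish (each slips somewhere between 10 and 28 degrees). One of the four lies on the plate 150 to 180 mm from the hinge axis: that one is tested. The others wait on the parts case at the left. Origin: centre of its underside.
- block_c: One of four steel blocks of the same look, 30 x 40 x 18 mm, about 0.16 kg, of different, unknown finish (each slips somewhere between 10 and 28 degrees). One of the four lies on the plate 150 to 180 mm from the hinge axis: that one is tested. The others wait on the parts case at the left. Origin: centre of its underside.
- block_d: One of four steel blocks of the same look, 30 x 40 x 18 mm, about 0.16 kg, of different, unknown finish (each slips somewhere between 10 and 28 degrees). One of the four lies on the plate 150 to 180 mm from the hinge axis: that one is tested. The others wait on the parts case at the left. Origin: centre of its underside.
- tape: Roll of masking tape, 84 mm across and 19 mm high, lying flat on the bench; a bystander. Origin: centre of its underside.
- loose_bolt: Loose hexagon bolt, 59 x 22 x 20 mm, lying on the bench; a bystander.
- pen: Black paint marker, 132 mm long and 16 mm thick, lying on the bench; a bystander.
Not all that is in view belongs to the job. Leave any pink look-alike of the block_d alone.

How it is judged:
By the outcome, as a careful person would: the job done as asked, in the order asked, and still so for the second after the job is handed in, with the robot touching nothing.
It also fails if it takes over 72 s, if anything falls off the work surface, if the arm or the gripper's body presses on something with over 40 N, if the wrist force passes 120 N, or if a joint passes its speed limit or range.

## Robot

A 7-joint arm with a two-finger parallel gripper is mounted at the origin on a cart in front of the work surface, level with it; the furniture and walls round the work are solid. World frame = base frame: x ahead of the robot, y to its left, z up, the work surface at z = 0. Lengths are in mm, angles in rad, forces in N, time in s.
With the tool pointing down it reaches from about 400 to 875 mm from the base axis. Payload 4.4 kg.
Tool frame: the origin (TCP) lies at the very end of the fingers, on their centre line; the grasp point (between the pads) lies 19 mm behind it; z points along the fingers, y is the line along which they close (so a half turn about z gives the same grasp; the last joint's range is limited). The gripper opens to 85 mm and grips with 20 to 120 N. Pads are 22 mm wide; open, the fingers measure 114 mm over their backs; the gripper's body (76 mm by 85 mm) begins 54 mm behind the grasp point. The pads swing forward as they close: fully open they stand 13 mm farther back than shut.
Start: joints at [1.055, 0.628, 0.038, 1.517, -0.027, 0.996, -0.02], TCP at [282.639, -585.349, 231.313] pointing down, gripper open.
Joint ranges: [-3.06, 3.06], [-0.37, 2.12], [-1.25, 1.32], [0.18, 2.47], [-1.1, 4.24], [0.23, 1.98], [-2.94, 2.94]. Speed limits (rad/s): [2.57, 2.57, 3.14, 3.14, 3.14, 3.14, 3.14].

## Interface

Orientations are given as [roll, pitch, yaw] about the fixed x, y, z axes, in that order (R = Rz(yaw) Ry(pitch) Rx(roll)).
In Python, from cell import read_state, get_image, camera_info, finish_job gives the robot as it stands.
- The arm moves only by the tool play_rows, never from a script. Its argument "deltas" is one flat list of numbers, 7 for each row, row after row: the shift along the tool's x, y, z in mm, then the turn, a rotation vector about the tool's x, y, z in rad, then the opening, from 0 (shut) to 1 (fully open). In form: [dx, dy, dz, ax, ay, az, grip, dx, dy, dz, ax, ay, az, grip, ...]. A call has 1 to 10 rows; each row is the pose to reach, as a shift and turn from the pose commanded when the call began, along the tool's axes at that moment; what a row does not reach only later rows make up. A row lasts 1/8 s, in which the tool goes at most 62.5 mm and 10.7 degrees, less where a joint would pass 70% of its speed; a pose out of reach is approached as far as the arm can. A call with a gripper value outside its range is refused whole. The fingers move at their own pace and stop on an object; the grip force is fixed at half the most. Time passes only in rows, so rows that repeat a pose let the fingers close. It gives the time, the measured TCP pose, the force, the opening and the grip force at its end, in the units of the state.
- read_state(): the state, without advancing time (a new reading comes with each control period).
- get_image(name): name is "scene" or "top"; returns the picture (400x640x3 uint8, red, green, blue); there is no depth.
- camera_info(name): a dict with "fx", "fy", "cx", "cy" (pixels), "T" (4x4, takes a point from camera to world coordinates). Camera axes: x right, y down, z forward; pixel columns grow to the right and rows downward; lengths in mm; the calibration is good to about 2 mm. A picture is of the moment at which its call begins. camera_info takes no time and is no camera call.
- finish_job(): hands the job in; it is judged then, once.
The state is a dict: "clock": time; "qpos": joint angles; "qd": joint speeds; "tau": joint torques, N m; "eef_pos": TCP position; "tool_rot": TCP orientation; "force": force on the tool from outside, world axes, zero at the start; "torque": the same for the moment, N m; "width": finger opening in mm; "gripper_force": force on a finger pad.
Only numpy, scipy, OpenCV 4.12 (cv2) and the standard library are available. Lean on these libraries where they do the work, as an engineer would, in place of code of your own. Each camera call takes 0.05 s, during which the arm holds its last target. There are 200 camera calls.

## Working session

There is one attempt and no reset: what is moved stays moved. The work goes in short steps, Python scripts to look and compute and a tool call to move; the robot and the scene stay as the last step left them, time stands still between calls to the robot, and variables do not carry over. Pictures are saved under pics/ and viewed, at most 10 in all, crops included, and the job is handed in when it is done.

Besides the shell and the picture viewer there is one more tool, called as name(argument=value, ...) on one line, values as JSON. play_rows: Moves the arm, as the interface text tells. Its arguments: {"type":"object","properties":{"deltas":{"type":"array"}},"required":["deltas"]}

```bash
mkdir -p pics; python3 - <<'E'
from cell import *
import cv2,numpy as np
for n in("scene","top"):
    im=get_image(n); cv2.imwrite(f"pics/{n}0.png",im[:,:,::-1])
    c=camera_info(n); print(n,c["fx"],c["fy"],c["cx"],c["cy"]); print(np.round(c["T"],3))
s=read_state(); print(s)
E
```

```text
scene 505.9787299302765 505.9787299302765 319.4595516808233 202.24637259118188
[[-8.050000e-01 -2.900000e-01  5.180000e-01 -2.545450e+02]
 [-5.930000e-01  3.660000e-01 -7.170000e-01  1.107023e+03]
 [ 1.800000e-02 -8.850000e-01 -4.660000e-01  7.684350e+02]
 [ 0.000000e+00  0.000000e+00  0.000000e+00  1.000000e+00]]
top 498.1512910318563 498.1512910318563 313.88628801224087 191.9360600721464
[[ 2.600000e-02 -9.960000e-01  8.400000e-02  3.732080e+02]
 [-1.000000e+00 -2.600000e-02 -6.000000e-03  7.482400e+01]
 [ 8.000000e-03 -8.400000e-02 -9.960000e-01  1.608254e+03]
 [ 0.000000e+00  0.000000e+00  0.000000e+00  1.000000e+00]]
{'clock': 0.1, 'qpos': array([ 1.05522893,  0.629225  ,  0.03847859,  1.51827937, -0.02700796,
        0.99632418, -0.02001563]), 'qd': array([-0.00036544, -0.00213495,  0.00108592, -0.00161299,  0.0010967 ,
        0.00058041,  0.00136833]), 'tau': array([ 2.41950402e-03, -5.64536119e+01,  1.22980535e+00, -1.93976927e+01,
        1.11171059e-02,  5.37764485e-03,  1.74800351e-05]), 'eef_pos': array([ 282.35437468, -584.83588803,  230.49659874]), 'tool_rot': array([-3.13987588e+00,  2.95004419e-05,  4.49719834e-01]), 'force': array([-0.35648005, -0.33315474, -0.13873339]), 'torque': array([-0.01532819,  0.01694373, -0.00155865]), 'gripper_force': 0.0, 'width': 85.4488086344079}
```

View pics/scene0.png

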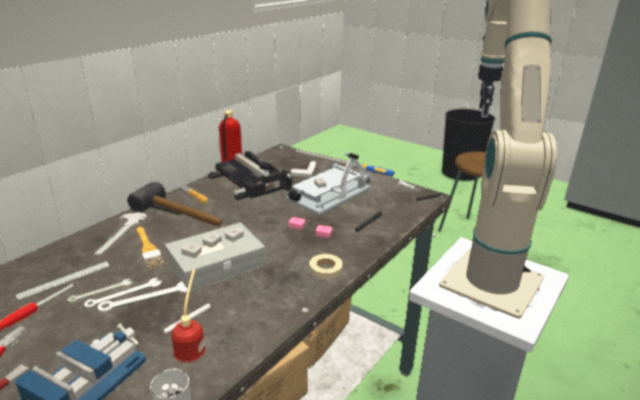

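View pics/top0.png

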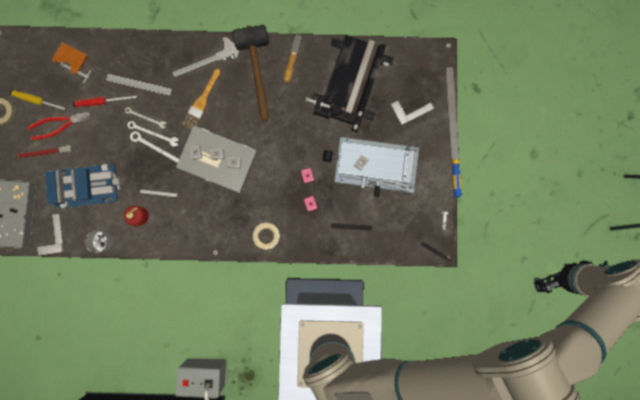

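The tester is at about (376,165) in the top view, with its knob at (327,156) and the finger knob near (377,192). I'll enlarge both views.

```bash
python3 - <<'E'
import cv2,numpy as np
a=cv2.imread("pics/top0.png")[125:210,310:430]; b=cv2.imread("pics/scene0.png")[145:220,275:385]
a=cv2.resize(a,None,fx=6,fy=6,interpolation=2)[:,:720]; cv2.imwrite("pics/a.png",a)
b=cv2.resize(b,None,fx=7,fy=7,interpolation=2); cv2.imwrite("pics/b.png",b)
E
```

```text
(no output)
```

View pics/a.png

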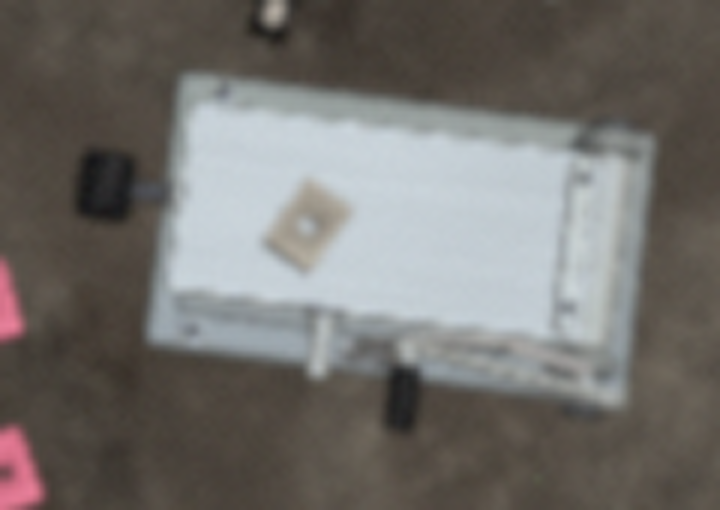

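View pics/b.png

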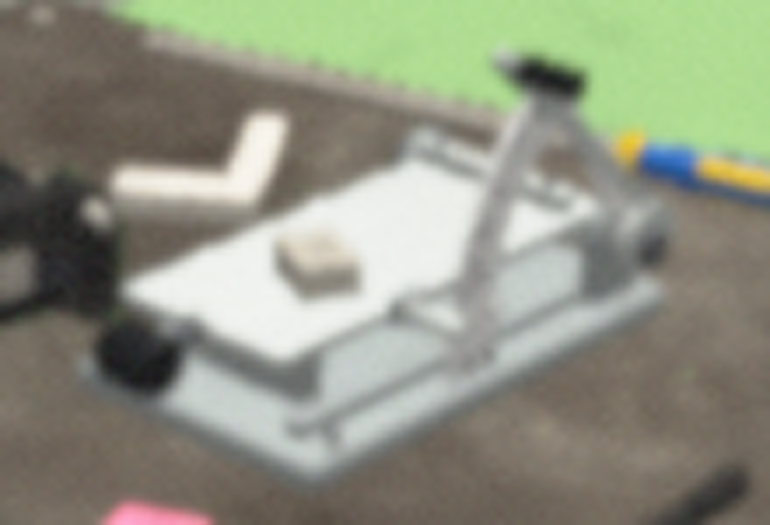

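```bash
cat > fit.py <<'E'
from cell import *
import numpy as np
from scipy.optimize import least_squares
C={n:camera_info(n) for n in("top","scene")}
def proj(n,P):
    c=C[n];T=np.array(c["T"]);q=(P-T[:3,3])@T[:3,:3]
    return np.array([c["fx"]*q[0]/q[2]+c["cx"],c["fy"]*q[1]/q[2]+c["cy"]])
def tw(p,P):  # tester->world
    x,y,w=p[:3];c,s=np.cos(w),np.sin(w)
    return np.array([x+c*P[0]-s*P[1],y+s*P[0]+c*P[1],P[2]])
def rot(P,th): # plate/hand frame -> tester
    c,s=np.cos(th),np.sin(th); return np.array([P[0]*c-P[2]*s-100,P[1],P[0]*s+P[2]*c+50])
K=[262,0,7];F=[165,102,17]
E
cat > f1.py <<'E'
from fit import *
t=lambda u,v:np.array([u/6+310-.42,v/6+125-.42]); s=lambda u,v:np.array([u/7+275-.43,v/7+145-.43])
obs=[("top",t(185,75),[130,-75,18]),("top",t(150,342),[130,75,18]),("top",t(625,405),[-130,75,18]),("top",t(655,135),[-130,-75,18]),
("top",t(107,184),rot(K,0)),("top",t(190,103),[123,-50,61]),("top",t(170,292),[123,50,61]),("top",t(403,398),'F'),
("scene",s(138,355),rot(K,0)),("scene",s(545,75),'F'),("scene",s(320,468),[130,75,18]),("scene",s(660,288),[-130,75,18])]
def res(p): return np.concatenate([proj(n,tw(p,rot(F,p[3]) if isinstance(P,str) else P))-o for n,o,P in obs])
r=least_squares(res,[500,-50,np.pi/2-.1,.8],loss="soft_l1",x_scale=[10,10,.1,.1])
p=r.x;print(p,np.degrees(p[2:]));print(np.round(res(p).reshape(-1,2),1).tolist())
np.save("p.npy",p)
print("knob",tw(p,rot(K,0)),"fk",tw(p,rot(F,p[3])),"hinge",tw(p,[-100,0,50]))
E
python3 f1.py
```

```text
[ 603.43949981 -135.04478008    1.4682465     0.75176331] [84.12432768 43.07286468]
[[-0.8, -1.0], [-0.8, 0.2], [0.4, 0.1], [0.5, -0.7], [-0.1, 0.4], [0.4, -0.3], [-0.2, -0.5], [0.0, -0.2], [0.5, 0.7], [1.2, 0.6], [-0.7, 0.2], [1.9, -0.4]]
knob [620.02346875  26.10413234  57.        ] fk [ 502.88855084 -115.72950443  175.10136063] hinge [ 593.20248194 -234.51941738   50.        ]
```

```bash
cat >> fit.py <<'E'
from scipy.spatial.transform import Rotation as Rn
def delta(pos,yaw=None):
    p=np.load("p.npy"); yaw=p[2] if yaw is None else yaw
    s=read_state();R=Rn.from_euler("xyz",s["tool_rot"]);G=Rn.from_euler("xyz",[np.pi,0,yaw])
    print("t",round(s["clock"],2),"pos",np.round(s["eef_pos"],1),"F",np.round(s["force"],2),"w",round(s["width"],1),"q",np.round(s["qpos"],2))
    print("delta",np.round(R.inv().apply(np.array(pos)-s["eef_pos"]),1),np.round((R.inv()*G).as_rotvec(),3))
E
python3 -c "
from fit import *
p=np.load('p.npy');k=tw(p,rot(K,0));delta([k[0],k[1],260]);delta([k[0],k[1],130]);delta([k[0],k[1],39])"
```

```text
t 0.1 pos [ 282.4 -584.8  230.5] F [-0.36 -0.33 -0.14] w 85.4 q [ 1.06  0.63  0.04  1.52 -0.03  1.   -0.02]
delta [ 569.7 -403.5  -28.8] [-2.000e-03 -1.000e-03 -1.019e+00]
t 0.1 pos [ 282.4 -584.8  230.5] F [-0.36 -0.33 -0.14] w 85.4 q [ 1.06  0.63  0.04  1.52 -0.03  1.   -0.02]
delta [ 569.7 -403.2  101.2] [-2.000e-03 -1.000e-03 -1.019e+00]
t 0.1 pos [ 282.4 -584.8  230.5] F [-0.36 -0.33 -0.14] w 85.4 q [ 1.06  0.63  0.04  1.52 -0.03  1.   -0.02]
delta [ 569.7 -403.1  192.2] [-2.000e-03 -1.000e-03 -1.019e+00]
```

play_rows(deltas=[60,-40,-30,0,0,-0.1,0.65,570,-403,-40,0,0,-1.019,0.65,570,-403,-40,0,0,-1.019,0.65,570,-403,-40,0,0,-1.019,0.65,570,-403,-40,0,0,-1.019,0.65,570,-403,-40,0,0,-1.019,0.65,570,-403,-40,0,0,-1.019,0.65,570,-403,-40,0,0,-1.019,0.65,570,-403,-40,0,0,-1.019,0.65,570,-403,-40,0,0,-1.019,0.65])

```text
clock: 1.35
eef_pos: [583.6, -41.4, 269.2]
tool_rot: [-3.141, 0.0, 1.468]
force: [-0.1, -0.1, 0.2]
width: 55.4
gripper_force: 0.0
```

play_rows(deltas=[0,0,0,0,0,0,0.65,0,0,0,0,0,0,0.65])

```text
clock: 1.6
eef_pos: [582.6, -43.4, 268.8]
tool_rot: [-3.14, 0.001, 1.469]
force: [-0.5, -0.9, -0.9]
width: 55.0
gripper_force: 0.0
```

```bash
python3 -c "
from fit import *
p=np.load('p.npy');k=tw(p,rot(K,0));delta([k[0],k[1],130])"
```

```text
t 1.6 pos [582.6 -43.4 268.8] F [-0.48 -0.93 -0.91] w 55.0 q [ 0.21  0.51 -0.29  1.65  0.17  1.01 -0.23]
delta [ 73.1  30.4 138.7] [-0.001  0.001  0.001]
```

play_rows(deltas=[40,15,0,0,0,0,0.65,73,30.4,30,0,0,0,0.65,73,30.4,80,0,0,0,0.65,73,30.4,120,0,0,0,0.65,73,30.4,139,0,0,0,0.65,73,30.4,139,0,0,0,0.65,73,30.4,139,0,0,0,0.65])

```text
clock: 2.48
eef_pos: [621.3, 25.3, 131.3]
tool_rot: [3.14, 0.0, 1.467]
force: [0.3, 0.1, 0.5]
width: 55.2
gripper_force: 0.0
```

```bash
python3 - <<'E'
from fit import *
import cv2
p=np.load('p.npy');k=tw(p,rot(K,0));delta([k[0],k[1],39])
a=get_image("top")[125:195,290:370,::-1];b=get_image("scene")[150:220,265:345,::-1]
f=lambda i:cv2.resize(i,None,fx=4.9,fy=4.9,interpolation=2)
cv2.imwrite("pics/c.png",np.hstack([f(a),f(b)]))
E
```

```text
t 2.48 pos [621.3  25.3 131.3] F [0.27 0.07 0.52] w 55.2 q [ 0.07  0.71 -0.25  1.69  0.24  0.77 -0.4 ]
delta [ 0.7 -1.5 92.3] [ 0.001  0.    -0.001]
```

View pics/c.png

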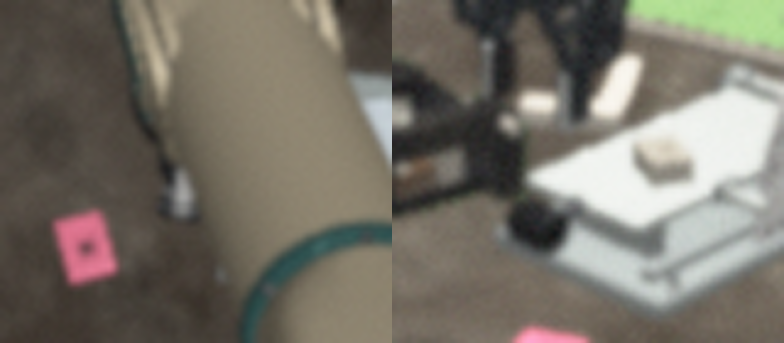

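The scene view shows the open fingers above the knob, their midpoint at about (528,105) in the crop and the knob at (537,222). The block is visible at scene pixel (320,182). I'll descend in steps and watch the force.

play_rows(deltas=[0.7,-1.5,30,0,0,0,0.65,0.7,-1.5,55,0,0,0,0.65,0.7,-1.5,70,0,0,0,0.65,0.7,-1.5,82,0,0,0,0.65,0.7,-1.5,91,0,0,0,0.65,0.7,-1.5,91,0,0,0,0.65])

```text
clock: 3.32
eef_pos: [619.2, 27.3, 39.1]
tool_rot: [-3.141, 0.0, 1.469]
force: [-0.4, -0.0, -0.0]
width: 55.4
gripper_force: 0.0
```

play_rows(deltas=[0,0,0,0,0,0,0.5,0,0,0,0,0,0,0.46,0,0,0,0,0,0,0.43])

```text
clock: 3.7
eef_pos: [619.8, 27.3, 39.8]
tool_rot: [3.141, -0.0, 1.469]
force: [0.0, -0.1, -0.3]
width: 36.7
gripper_force: 0.2
```

play_rows(deltas=[0,0,0,0,0,0,0.4,0,0,0,0,0,0,0.3,0,0,0,0,0,0,0.3])

```text
clock: 4.08
eef_pos: [621.2, 27.2, 40.4]
tool_rot: [3.138, -0.001, 1.468]
force: [4.1, -0.5, 5.7]
width: 33.0
gripper_force: 60.3
```

```bash
python3 - <<'E'
from fit import *
p=np.load('p.npy');s=read_state();print(s["force"],s["torque"],s["gripper_force"],s["width"],s["eef_pos"])
# arc deltas (tool x = tester +x ; tool z = -z)
for d in [1,2,3,4,5,6,7,8,9,10]:
    a=rot(K,np.radians(d))-rot(K,0);print(d,np.round([a[0],-a[2]],2))
E
```

```text
[ 4.07194552 -0.47348087  5.67037527] [-0.15647965 -0.83523449 -0.09908582] 60.3497530437744 33.029839697335085 [621.15943122  27.24629892  40.35611762]
1 [-0.16 -4.57]
2 [-0.4  -9.14]
3 [ -0.73 -13.7 ]
4 [ -1.13 -18.26]
5 [ -1.61 -22.81]
6 [ -2.17 -27.35]
7 [ -2.81 -31.88]
8 [ -3.52 -36.4 ]
9 [ -4.32 -40.9 ]
10 [ -5.2  -45.39]
```

play_rows(deltas=[0,0,-2.3,0,0,0,0.3,-0.15,0,-4.6,0,0,0,0.3,-0.25,0,-6.9,0,0,0,0.3,-0.4,0,-9.1,0,0,0,0.3,-0.55,0,-11.4,0,0,0,0.3,-0.75,0,-13.7,0,0,0,0.3,-0.9,0,-16,0,0,0,0.3,-1.1,0,-18.3,0,0,0,0.3,-1.35,0,-20.5,0,0,0,0.3,-1.6,0,-22.8,0,0,0,0.3])

```text
clock: 5.32
eef_pos: [620.9, 25.6, 60.3]
tool_rot: [3.139, -0.001, 1.468]
force: [10.9, -1.6, -15.5]
width: 32.9
gripper_force: 61.1
```

```bash
cat > look.py <<'E'
from fit import *
import cv2,os
p=np.load('p.npy');s=read_state();z0=40.4-57
# plate angle from TCP height
zk=s["eef_pos"][2]-z0-50; th=np.degrees(np.arcsin(zk/np.hypot(262,7))-np.arctan2(7,262))
im=get_image("scene")[150:220,290:370].astype(float)
if os.path.exists("last.npy"):
    d=np.abs(cv2.GaussianBlur(im-np.load("last.npy"),(3,3),0)).max(2)
    y,x=np.where(d>30);print("diff px",len(x), "centroid",(x.mean().round()+290,y.mean().round()+150) if len(x) else "")
np.save("last.npy",im)
# block: beige (R-B large)
m=(im[:,:,0]-im[:,:,2]);m[:, :8]=0
y,x=np.where((m>18)&(im[:,:,0]>100)&(im[:,:,0]-im[:,:,1]<40));print("beige",len(x),np.round([np.median(x)+290,np.median(y)+150]) if len(x) else "")
print("t",s["clock"],"theta",round(th,2),"pos",np.round(s["eef_pos"],1),"F",np.round(s["force"],2))
E
python3 look.py; python3 - <<'E'
import cv2,numpy as np
cv2.imwrite("pics/d.png",cv2.resize(np.load("last.npy")[:,:,::-1].astype(np.uint8),None,fx=7,fy=7,interpolation=2))
E
```

```text
beige 1738 [343. 196.]
t 5.325 theta 4.36 pos [620.9  25.6  60.3] F [ 10.87  -1.6  -15.55]
```

View pics/d.png

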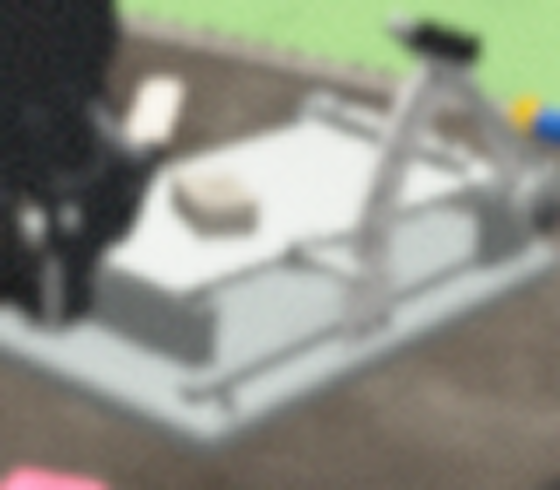

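The block sits at crop (215,205), near the knob end, and the hand is up. I'll rectify the plate face to track the block's x position, and ease the side load on the knob.

```bash
cat > look.py <<'E'
from fit import *
import cv2
p=np.load('p.npy');s=read_state();z0=40.4-57
zk=s["eef_pos"][2]-z0-50; t=np.arcsin(zk/np.hypot(262,7))-np.arctan2(7,262)
im=get_image("scene")
q=[(20,-45),(215,-45),(215,45),(20,45)]
src=np.float32([proj("scene",tw(p,rot([x,y,20],t))) for x,y in q])
H=cv2.getPerspectiveTransform(src,np.float32([(x-20,y+45) for x,y in q]))
w=cv2.warpPerspective(im,H,(195,90)).astype(float)
m=(w[:,:,0]-w[:,:,2])[10:80]   # warm tint of the block
pr=m.clip(8,40).mean(0)-8; pr[170:]=0
print("block x",round((pr*np.arange(195)).sum()/(pr.sum()+1e-6)+20,1),"peak",pr.argmax()+20,"sum",pr.sum().round(),np.round(pr[::12],1))
print("t",s["clock"],"theta",round(np.degrees(t),2),"pos",np.round(s["eef_pos"],1),"F",np.round(s["force"],2))
E
python3 look.py
```

```text
block x 149.6 peak 145 sum 300.0 [0.  0.  0.  0.  0.  0.  0.  0.  0.  2.4 8.4 8.  4.8 1.6 0.  0.  0. ]
t 5.375 theta 4.41 pos [620.9  25.6  60.5] F [ 10.96  -0.02 -13.03]
```

play_rows(deltas=[0,2,-2.3,0,0,0,0.3,-0.4,3,-4.6,0,0,0,0.3,-0.6,4,-6.9,0,0,0,0.3,-0.9,4,-9.1,0,0,0,0.3,-1.2,4,-11.4,0,0,0,0.3,-1.5,4,-13.6,0,0,0,0.3,-1.8,4,-15.9,0,0,0,0.3,-2.2,4,-18.1,0,0,0,0.3])

```text
clock: 6.42
eef_pos: [620.6, 22.4, 79.8]
tool_rot: [-3.137, 0.002, 1.468]
force: [-5.6, -3.1, -16.2]
width: 33.0
gripper_force: 61.2
```

```bash
python3 look.py
```

```text
block x 147.9 peak 141 sum 377.0 [0.  0.  0.  0.  0.  0.  0.1 0.  0.7 4.9 9.6 7.7 4.9 2.9 0.4 0.  0. ]
t 6.425 theta 8.66 pos [620.6  22.4  79.8] F [ -5.57  -3.11 -16.15]
```

play_rows(deltas=[-0.2,-1.2,-1.1,0,0,0,0.3,-0.4,-1.2,-2.2,0,0,0,0.3,-0.6,-1.2,-3.4,0,0,0,0.3,-0.8,-1.2,-4.5,0,0,0,0.3,-0.8,-1.2,-4.5,0,0,0,0.3])

```text
clock: 7.1
eef_pos: [620.5, 21.4, 84.6]
tool_rot: [-3.139, 0.002, 1.468]
force: [-4.1, -4.1, -15.5]
width: 32.5
gripper_force: 61.1
```

```bash
python3 look.py
```

```text
block x 145.2 peak 139 sum 428.0 [ 0.   0.   0.   0.   0.   0.   0.1  0.8  2.   6.3 10.2  7.4  5.4  2.8
  0.5  0.   0. ]
t 7.1 theta 9.73 pos [620.5  21.4  84.6] F [ -4.13  -4.06 -15.48]
```

play_rows(deltas=[-0.2,-0.5,-1.1,0,0,0,0.3,-0.4,-0.5,-2.2,0,0,0,0.3,-0.6,-0.5,-3.4,0,0,0,0.3,-0.8,-0.5,-4.5,0,0,0,0.3,-0.8,-0.5,-4.5,0,0,0,0.3])

```text
clock: 7.78
eef_pos: [620.5, 20.4, 89.2]
tool_rot: [-3.14, 0.002, 1.468]
force: [-3.6, -3.5, -14.6]
width: 33.3
gripper_force: 61.1
```

```bash
python3 look.py
```

```text
block x 144.5 peak 140 sum 462.0 [ 0.   0.   0.   0.   0.   0.2  0.2  0.6  2.7  7.4 10.3  8.2  5.3  3.
  0.8  0.   0. ]
t 7.775 theta 10.77 pos [620.5  20.4  89.2] F [ -3.6   -3.47 -14.55]
```

play_rows(deltas=[-0.25,0,-1.1,0,0,0,0.3,-0.5,0,-2.2,0,0,0,0.3,-0.7,0,-3.4,0,0,0,0.3,-0.9,0,-4.5,0,0,0,0.3,-0.9,0,-4.5,0,0,0,0.3])

```text
clock: 8.45
eef_pos: [620.3, 19.4, 93.7]
tool_rot: [-3.14, 0.002, 1.468]
force: [-3.9, -4.2, -15.0]
width: 32.8
gripper_force: 61.2
```

```bash
python3 look.py
```

```text
block x 142.1 peak 140 sum 458.0 [0.  0.  0.  0.  0.1 0.2 0.4 1.4 3.5 7.3 9.6 7.6 4.6 2.7 0.7 0.  0. ]
t 8.45 theta 11.76 pos [620.3  19.4  93.7] F [ -3.91  -4.22 -15.01]
```

play_rows(deltas=[-0.25,0,-1.1,0,0,0,0.3,-0.5,0,-2.2,0,0,0,0.3,-0.75,0,-3.4,0,0,0,0.3,-1.1,0,-4.5,0,0,0,0.3,-1.1,0,-4.5,0,0,0,0.3])

```text
clock: 9.12
eef_pos: [620.2, 18.3, 98.2]
tool_rot: [-3.14, 0.002, 1.468]
force: [-4.3, -4.5, -15.8]
width: 32.7
gripper_force: 61.3
```

```bash
python3 look.py
```

```text
block x 142.6 peak 138 sum 488.0 [0.  0.  0.  0.  0.1 0.1 0.3 1.5 4.2 7.8 9.2 8.  5.1 3.4 1.1 0.  0. ]
t 9.125 theta 12.77 pos [620.2  18.3  98.2] F [ -4.25  -4.51 -15.77]
```

play_rows(deltas=[-0.3,0,-1.1,0,0,0,0.3,-0.6,0,-2.2,0,0,0,0.3,-0.85,0,-3.3,0,0,0,0.3,-1.15,0,-4.4,0,0,0,0.3,-1.15,0,-4.4,0,0,0,0.3])

```text
clock: 9.8
eef_pos: [620.1, 17.1, 102.5]
tool_rot: [-3.14, 0.002, 1.468]
force: [-3.1, -4.8, -16.7]
width: 32.9
gripper_force: 61.3
```

```bash
python3 look.py
```

```text
block x 141.4 peak 140 sum 526.0 [0.  0.  0.  0.  0.1 0.3 0.7 2.4 4.4 7.9 9.6 8.4 5.8 3.4 1.2 0.  0. ]
t 9.8 theta 13.76 pos [620.1  17.1 102.5] F [ -3.05  -4.8  -16.73]
```

play_rows(deltas=[-0.3,0,-1.1,0,0,0,0.3,-0.6,0,-2.2,0,0,0,0.3,-0.9,0,-3.3,0,0,0,0.3,-1.2,0,-4.4,0,0,0,0.3,-1.2,0,-4.4,0,0,0,0.3])

```text
clock: 10.48
eef_pos: [620.0, 15.8, 106.9]
tool_rot: [-3.14, 0.002, 1.468]
force: [-3.6, -4.9, -16.5]
width: 32.8
gripper_force: 61.3
```

```bash
python3 look.py
```

```text
block x 140.5 peak 142 sum 554.0 [0.  0.  0.  0.  0.2 0.4 0.9 2.6 5.3 8.4 9.6 8.3 5.6 3.6 1.8 0.  0. ]
t 10.475 theta 14.76 pos [620.   15.8 106.9] F [ -3.62  -4.85 -16.54]
```

play_rows(deltas=[-0.3,0,-1.1,0,0,0,0.3,-0.6,0,-2.2,0,0,0,0.3,-0.9,0,-3.3,0,0,0,0.3,-1.3,0,-4.4,0,0,0,0.3,-1.3,0,-4.4,0,0,0,0.3])

```text
clock: 11.15
eef_pos: [619.8, 14.5, 111.3]
tool_rot: [-3.14, 0.002, 1.468]
force: [-2.8, -4.7, -15.8]
width: 32.7
gripper_force: 61.3
```

```bash
python3 look.py
```

```text
block x 139.4 peak 137 sum 584.0 [0.  0.  0.  0.  0.3 0.5 1.5 3.2 5.5 8.5 9.5 8.4 6.3 3.7 1.6 0.  0. ]
t 11.15 theta 15.76 pos [619.8  14.5 111.3] F [ -2.79  -4.75 -15.8 ]
```

play_rows(deltas=[-0.35,0,-1.1,0,0,0,0.3,-0.7,0,-2.2,0,0,0,0.3,-1.05,0,-3.3,0,0,0,0.3,-1.4,0,-4.4,0,0,0,0.3,-1.4,0,-4.4,0,0,0,0.3])

```text
clock: 11.82
eef_pos: [619.6, 13.1, 115.6]
tool_rot: [-3.14, 0.002, 1.468]
force: [-3.2, -4.2, -16.6]
width: 33.1
gripper_force: 61.3
```

```bash
python3 look.py
```

```text
block x 138.0 peak 136 sum 605.0 [0.  0.  0.  0.  0.4 0.8 1.8 3.9 6.2 8.4 8.9 8.2 6.6 3.9 1.9 0.  0. ]
t 11.825 theta 16.76 pos [619.6  13.1 115.6] F [ -3.17  -4.21 -16.63]
```

play_rows(deltas=[-0.35,0,-1.1,0,0,0,0.3,-0.7,0,-2.2,0,0,0,0.3,-1.1,0,-3.3,0,0,0,0.3,-1.5,0,-4.35,0,0,0,0.3,-1.5,0,-4.35,0,0,0,0.3])

```text
clock: 12.5
eef_pos: [619.5, 11.6, 120.0]
tool_rot: [-3.14, 0.002, 1.468]
force: [-3.1, -6.1, -16.7]
width: 33.0
gripper_force: 61.4
```

```bash
python3 look.py
```

```text
block x 138.1 peak 138 sum 636.0 [0.  0.  0.  0.  0.4 1.1 2.3 3.9 6.5 8.6 8.9 8.2 6.8 4.6 2.4 0.  0. ]
t 12.5 theta 17.76 pos [619.5  11.6 120. ] F [ -3.13  -6.13 -16.71]
```

play_rows(deltas=[-0.6,0,-1.1,0,0,0,0.3,-1.1,0,-2.2,0,0,0,0.3,-1.6,0,-3.3,0,0,0,0.3,-2.0,0,-4.35,0,0,0,0.3,-2.0,0,-4.35,0,0,0,0.3])

```text
clock: 13.18
eef_pos: [619.3, 9.9, 124.4]
tool_rot: [-3.14, 0.002, 1.468]
force: [-4.3, -4.7, -16.5]
width: 33.0
gripper_force: 61.3
```

```bash
python3 look.py
```

```text
block x 137.2 peak 148 sum 650.0 [0.  0.  0.  0.  0.6 1.2 2.8 4.5 6.6 8.2 8.4 8.4 7.4 4.6 2.6 0.  0. ]
t 13.175 theta 18.78 pos [619.3   9.9 124.4] F [ -4.33  -4.68 -16.52]
```

play_rows(deltas=[-0.45,0,-1.1,0,0,0,0.3,-0.9,0,-2.2,0,0,0,0.3,-1.3,0,-3.25,0,0,0,0.3,-1.7,0,-4.3,0,0,0,0.3,-1.7,0,-4.3,0,0,0,0.3])

```text
clock: 13.85
eef_pos: [619.1, 8.3, 128.6]
tool_rot: [-3.14, 0.002, 1.468]
force: [-3.2, -4.0, -16.7]
width: 32.7
gripper_force: 61.3
```

```bash
python3 look.py
```

```text
block x 137.5 peak 149 sum 706.0 [0.  0.  0.  0.  0.8 1.9 3.3 5.  6.8 7.5 8.3 8.9 7.9 6.  3.5 0.  0. ]
t 13.85 theta 19.77 pos [619.1   8.3 128.6] F [ -3.23  -3.96 -16.66]
```

play_rows(deltas=[-0.45,0,-1.1,0,0,0,0.3,-0.9,0,-2.2,0,0,0,0.3,-1.35,0,-3.25,0,0,0,0.3,-1.8,0,-4.3,0,0,0,0.3,-1.8,0,-4.3,0,0,0,0.3])

```text
clock: 14.52
eef_pos: [618.9, 6.6, 132.9]
tool_rot: [-3.14, 0.002, 1.468]
force: [-3.1, -4.8, -16.4]
width: 32.9
gripper_force: 61.3
```

```bash
sed -i 's/^q=\[/cv2.imwrite("pics\/e.png",cv2.resize(im[145:205,290:370,::-1],None,fx=7,fy=7,interpolation=2))\nq=[/' look.py; python3 look.py
```

```text
block x 137.9 peak 158 sum 765.0 [0.  0.  0.  0.1 0.9 2.1 3.7 5.6 7.1 8.  8.6 8.9 8.7 7.1 4.3 0.  0. ]
t 14.525 theta 20.79 pos [618.9   6.6 132.9] F [ -3.11  -4.82 -16.36]
```

View pics/e.png

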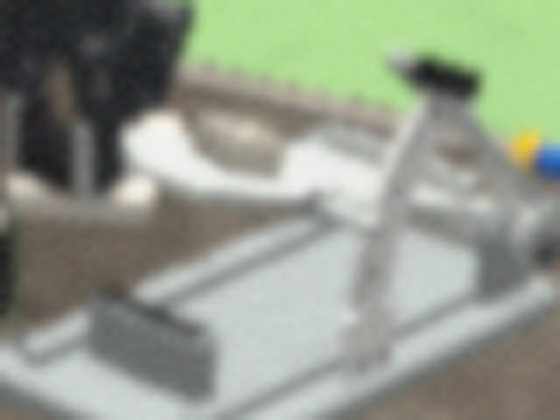

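The plate is now nearly edge-on in this view. The block still shows as a beige patch at crop (245,135), near the knob end. I'll switch to sampling along the block's own track, at the height where it stands proud of the plate.

```bash
cat > look.py <<'E'
from fit import *
import cv2
p=np.load('p.npy');s=read_state();z0=40.4-57
zk=s["eef_pos"][2]-z0-50; t=np.arcsin(zk/np.hypot(262,7))-np.arctan2(7,262)
im=cv2.GaussianBlur(get_image("scene"),(3,3),0)
yb=-1.
c=C["top"];T=np.array(c["T"]);u=np.array([307/6+309.58,226/6+124.58])
d=T[:3,:3]@[(u[0]-c["cx"])/c["fx"],(u[1]-c["cy"])/c["fy"],1];W=T[:3,3]+d*(79-T[2,3])/d[2]
w=p[2];D=W-tw(p,[-100,0,0]);xb,yb=D[0]*np.cos(w)+D[1]*np.sin(w),-D[0]*np.sin(w)+D[1]*np.cos(w)
print("block0",round(xb),round(yb),"px now",np.round(proj("scene",tw(p,rot([xb,yb,22],t)))),"at stop",np.round(proj("scene",tw(p,rot([42,yb,22],t)))))
for x in range(30,200,12):
    u=proj("scene",tw(p,rot([x,yb,22],t))).round().astype(int);print(x,im[u[1],u[0]].tolist(),end=" ")
print("\nt",s["clock"],"theta",round(np.degrees(t),2),"pos",np.round(s["eef_pos"],1),"F",np.round(s["force"],2))
E
python3 look.py
```

```text
block0 157 11 px now [324. 165.] at stop [346. 167.]
30 [161, 159, 157] 42 [188, 188, 184] 54 [181, 184, 178] 66 [189, 192, 187] 78 [182, 186, 180] 90 [199, 203, 197] 102 [218, 222, 217] 114 [220, 223, 219] 126 [172, 169, 157] 138 [174, 169, 155] 150 [178, 172, 159] 162 [173, 167, 155] 174 [156, 151, 139] 186 [151, 146, 134] 198 [198, 197, 188] 
t 14.575 theta 20.79 pos [619.    6.6 132.9] F [ -3.22  -4.51 -16.71]
```

play_rows(deltas=[-0.45,0,-1.1,0,0,0,0.3,-0.9,0,-2.2,0,0,0,0.3,-1.35,0,-3.25,0,0,0,0.3,-1.85,0,-4.3,0,0,0,0.3,-1.85,0,-4.3,0,0,0,0.3])

```text
clock: 15.25
eef_pos: [618.8, 4.8, 137.2]
tool_rot: [-3.14, 0.001, 1.468]
force: [-3.5, -4.1, -15.6]
width: 33.0
gripper_force: 61.4
```

```bash
python3 look.py
```

```text
block0 157 11 px now [325. 164.] at stop [346. 167.]
30 [160, 159, 156] 42 [187, 187, 183] 54 [187, 190, 184] 66 [177, 180, 175] 78 [183, 188, 182] 90 [201, 205, 200] 102 [202, 207, 202] 114 [197, 200, 194] 126 [181, 180, 171] 138 [169, 163, 150] 150 [180, 175, 161] 162 [175, 168, 156] 174 [155, 148, 137] 186 [151, 146, 134] 198 [169, 166, 157] 
t 15.25 theta 21.8 pos [618.8   4.8 137.2] F [ -3.49  -4.06 -15.63]
```

play_rows(deltas=[-0.45,0,-1.1,0,0,0,0.3,-0.95,0,-2.2,0,0,0,0.3,-1.4,0,-3.2,0,0,0,0.3,-1.9,0,-4.25,0,0,0,0.3,-1.9,0,-4.25,0,0,0,0.3])

```text
clock: 15.92
eef_pos: [618.6, 3.0, 141.4]
tool_rot: [-3.14, 0.001, 1.468]
force: [-3.8, -4.5, -17.0]
width: 32.6
gripper_force: 61.3
```

```bash
python3 look.py
```

```text
block0 157 11 px now [325. 163.] at stop [346. 167.]
30 [161, 160, 158] 42 [187, 187, 183] 54 [185, 187, 181] 66 [174, 177, 172] 78 [182, 185, 181] 90 [185, 189, 183] 102 [203, 208, 202] 114 [201, 203, 196] 126 [164, 161, 150] 138 [167, 162, 150] 150 [182, 176, 162] 162 [175, 169, 156] 174 [161, 155, 144] 186 [151, 145, 134] 198 [164, 161, 151] 
t 15.925 theta 22.8 pos [618.6   3.  141.4] F [ -3.76  -4.53 -16.97]
```

play_rows(deltas=[-0.5,0,-1.1,0,0,0,0.3,-1.0,0,-2.1,0,0,0,0.3,-1.5,0,-3.2,0,0,0,0.3,-2.0,0,-4.2,0,0,0,0.3,-2.0,0,-4.2,0,0,0,0.3])

```text
clock: 16.6
eef_pos: [618.3, 1.0, 145.6]
tool_rot: [-3.14, 0.001, 1.468]
force: [-1.9, -3.3, -18.2]
width: 32.9
gripper_force: 61.5
```

```bash
python3 look.py
```

```text
block0 157 11 px now [325. 162.] at stop [346. 166.]
30 [160, 159, 157] 42 [189, 188, 184] 54 [183, 185, 178] 66 [180, 184, 178] 78 [176, 179, 173] 90 [180, 183, 179] 102 [181, 185, 180] 114 [175, 176, 169] 126 [169, 166, 155] 138 [168, 162, 149] 150 [171, 165, 154] 162 [175, 168, 156] 174 [162, 155, 143] 186 [155, 148, 136] 198 [151, 147, 137] 
t 16.6 theta 23.82 pos [618.3   1.  145.6] F [ -1.94  -3.29 -18.19]
```

play_rows(deltas=[-0.5,0,-1.1,0,0,0,0.3,-1.0,0,-2.1,0,0,0,0.3,-1.5,0,-3.2,0,0,0,0.3,-2.05,0,-4.2,0,0,0,0.3,-2.05,0,-4.2,0,0,0,0.3])

```text
clock: 17.27
eef_pos: [618.1, -1.0, 149.8]
tool_rot: [-3.14, 0.001, 1.468]
force: [-2.8, -4.8, -18.3]
width: 33.0
gripper_force: 61.4
```

```bash
python3 look.py
```

```text
block0 157 11 px now [326. 162.] at stop [346. 166.]
30 [160, 159, 156] 42 [190, 190, 185] 54 [185, 187, 181] 66 [177, 180, 174] 78 [176, 180, 175] 90 [174, 177, 173] 102 [185, 188, 184] 114 [157, 156, 148] 126 [160, 155, 144] 138 [165, 160, 146] 150 [171, 164, 152] 162 [177, 170, 158] 174 [169, 162, 151] 186 [155, 148, 136] 198 [141, 136, 124] 
t 17.275 theta 24.84 pos [618.1  -1.  149.8] F [ -2.82  -4.81 -18.33]
```

play_rows(deltas=[-0.55,0,-1.1,0,0,0,0.3,-1.1,0,-2.1,0,0,0,0.3,-1.6,0,-3.15,0,0,0,0.3,-2.15,0,-4.2,0,0,0,0.3,-2.15,0,-4.2,0,0,0,0.3])

```text
clock: 17.95
eef_pos: [617.9, -3.1, 154.0]
tool_rot: [-3.14, 0.001, 1.468]
force: [-2.5, -5.0, -17.5]
width: 32.7
gripper_force: 61.5
```

```bash
python3 look.py
```

```text
block0 157 11 px now [326. 161.] at stop [346. 166.]
30 [163, 163, 160] 42 [192, 192, 188] 54 [181, 183, 176] 66 [176, 179, 173] 78 [173, 176, 171] 90 [177, 180, 175] 102 [165, 167, 161] 114 [159, 158, 149] 126 [146, 140, 129] 138 [159, 153, 142] 150 [170, 165, 152] 162 [169, 163, 151] 174 [170, 163, 150] 186 [161, 155, 142] 198 [134, 128, 117] 
t 17.95 theta 25.86 pos [617.9  -3.1 154. ] F [ -2.46  -5.02 -17.53]
```

play_rows(deltas=[-0.55,0,-1.1,0,0,0,0.3,-1.1,0,-2.1,0,0,0,0.3,-1.65,0,-3.15,0,0,0,0.3,-2.2,0,-4.15,0,0,0,0.3,-2.2,0,-4.15,0,0,0,0.3])

```text
clock: 18.62
eef_pos: [617.7, -5.3, 158.1]
tool_rot: [-3.14, 0.001, 1.468]
force: [-2.8, -5.4, -18.2]
width: 32.6
gripper_force: 61.4
```

```bash
sed -i 's/^yb=-1./cv2.imwrite("pics\/g.png",cv2.resize(im[140:200,290:370,::-1],None,fx=7,fy=7,interpolation=2))/' look.py; python3 look.py
```

```text
block0 157 11 px now [326. 160.] at stop [346. 166.]
30 [164, 164, 160] 42 [192, 193, 188] 54 [180, 181, 176] 66 [178, 181, 176] 78 [171, 174, 169] 90 [168, 170, 164] 102 [167, 168, 162] 114 [140, 136, 127] 126 [151, 146, 134] 138 [166, 160, 149] 150 [174, 168, 156] 162 [167, 162, 149] 174 [166, 160, 148] 186 [164, 157, 144] 198 [136, 129, 118] 
t 18.625 theta 26.88 pos [617.7  -5.3 158.1] F [ -2.83  -5.37 -18.18]
```

View pics/g.png

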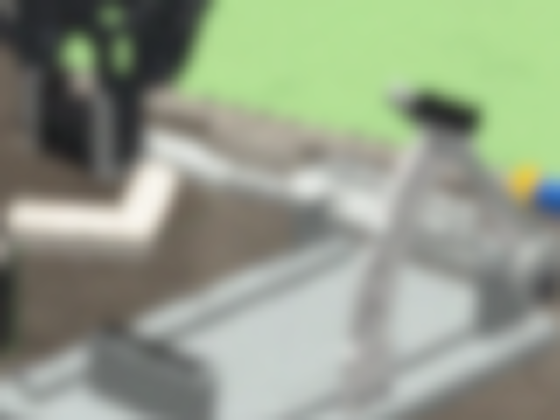

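```bash
python3 - <<'E'
from cell import *
import cv2,numpy as np
s0=cv2.imread("pics/scene0.png");s=get_image("scene")[:,:,::-1];t=get_image("top")[:,:,::-1]
f=lambda i,k:cv2.resize(i,None,fx=k,fy=k,interpolation=2)
r=(slice(140,180),slice(305,365))
A=f(s0[r],6.6);B=f(s[r],6.6);D=f(t[120:210,310:430],4.4);D=D[:264*2-264]
E_=f(cv2.absdiff(s[r],s0[r])*2,6.6)
out=np.zeros((264+400,800,3),np.uint8);out[:264,:396]=A;out[:264,400:796]=B;out[264:528,400:796]=E_
d=f(t[120:210,310:430],3.3);out[264:264+d.shape[0],:d.shape[1]]=d
cv2.imwrite("pics/h.png",out[:565])
E
```

```text
(no output)
```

View pics/h.png

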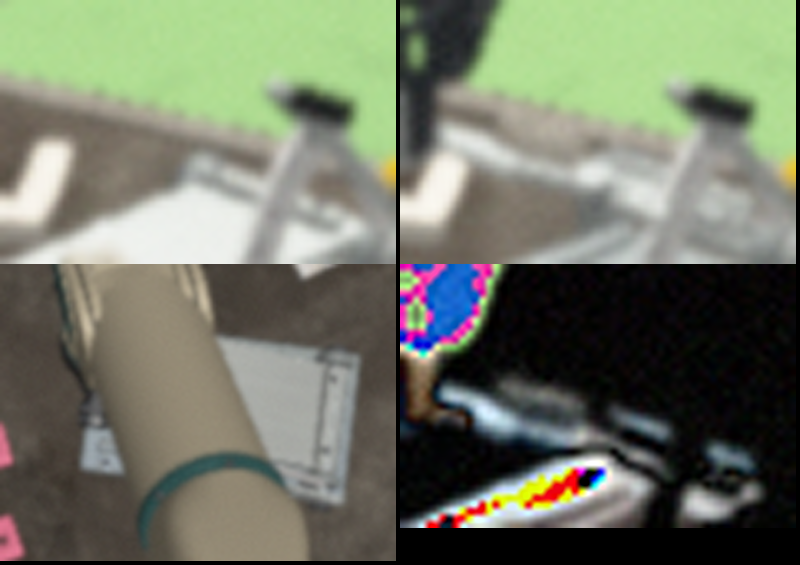

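Top view (lower left): the plate is clean from the arm to the stop bar. The difference image (lower right) shows the block still at about (540,400), i.e. scene (326,161). So it hasn't slipped. I'll use the clean stop-bar zone in the top view as the detector.

play_rows(deltas=[-0.55,0,-1.1,0,0,0,0.3,-1.1,0,-2.1,0,0,0,0.3,-1.65,0,-3.1,0,0,0,0.3,-1.65,0,-3.1,0,0,0,0.3,-1.65,0,-3.1,0,0,0,0.3])

```text
clock: 19.4
eef_pos: [617.5, -6.9, 161.1]
tool_rot: [-3.14, 0.001, 1.468]
force: [-2.9, -5.0, -18.8]
width: 32.8
gripper_force: 61.4
```

```bash
cat > look2.py <<'E'
from fit import *
import cv2
p=np.load('p.npy');s=read_state();z0=40.4-57
zk=s["eef_pos"][2]-z0-50; t=np.arcsin(zk/np.hypot(262,7))-np.arctan2(7,262)
im=get_image("top").astype(int);sc=get_image("scene").astype(int);s0=cv2.imread("pics/scene0.png")[:,:,::-1].astype(int)
z=im[150:170,384:404];print("stop zone R-B: mean",(z[...,0]-z[...,2]).mean().round(1),"max",(z[...,0]-z[...,2]).max(),"min bright",z.min(2).min())
u=proj("scene",tw(p,rot([157,11,22],t))).round().astype(int);r=(slice(u[1]-2,u[1]+2),slice(u[0]-4,u[0]+4))
print("old site diff",np.abs(sc[r]-s0[r]).mean().round(1),sc[r].mean((0,1)).round(),"theta",round(np.degrees(t),2),"t",s["clock"],"F",s["force"].round(1),s["eef_pos"].round(1))
E
python3 look2.py
```

```text
stop zone R-B: mean 3.7 max 30 min bright 103
old site diff 28.2 [171. 165. 151.] theta 27.64 t 19.4 F [ -2.9  -5.  -18.8] [617.5  -6.9 161.1]
```

play_rows(deltas=[-0.6,0,-1.0,0,0,0,0.3,-1.1,0,-2.1,0,0,0,0.3,-1.7,0,-3.1,0,0,0,0.3,-1.7,0,-3.1,0,0,0,0.3,-1.7,0,-3.1,0,0,0,0.3])

```text
clock: 20.12
eef_pos: [617.3, -8.7, 164.3]
tool_rot: [-3.14, 0.001, 1.468]
force: [-3.1, -4.9, -17.5]
width: 32.4
gripper_force: 61.6
```

```bash
python3 look2.py
```

```text
stop zone R-B: mean 6.2 max 29 min bright 94
old site diff 6.7 [149. 143. 130.] theta 28.43 t 20.125 F [ -3.1  -4.9 -17.5] [617.3  -8.7 164.3]
```

play_rows(deltas=[0,0,0,0,0,0,0.3,0,0,0,0,0,0,0.3,0,0,0,0,0,0,0.3])

```text
clock: 20.6
eef_pos: [617.3, -8.7, 164.3]
tool_rot: [-3.14, 0.001, 1.468]
force: [-2.9, -4.8, -18.5]
width: 32.6
gripper_force: 61.6
```

```bash
python3 look2.py; python3 - <<'E'
from cell import *
import cv2,numpy as np
s0=cv2.imread("pics/scene0.png");s=get_image("scene")[:,:,::-1];t=get_image("top")[:,:,::-1]
f=lambda i,k:cv2.resize(i,None,fx=k,fy=k,interpolation=2)
r=(slice(140,180),slice(305,365))
out=np.hstack([f(s[r],6),f(t[135:190,365:425],40*6/55)]);cv2.imwrite("pics/i.png",out)
E
```

```text
stop zone R-B: mean 6.2 max 29 min bright 95
old site diff 6.7 [149. 143. 130.] theta 28.43 t 20.6 F [ -2.9  -4.8 -18.5] [617.3  -8.7 164.3]
```

View pics/i.png

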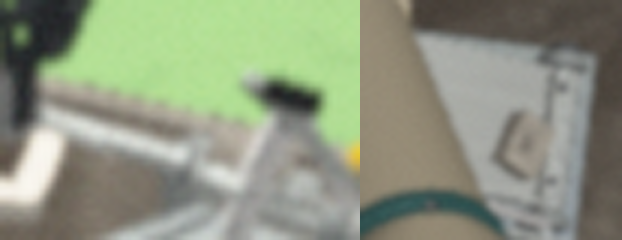

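The block has slipped and now lies against the stop bar (top crop, right side, about (525,145)). I'll release the knob and go to the hand.

play_rows(deltas=[0,0,0.5,0,0,0,0.4,0,0,0.5,0,0,0,0.5,0,0,0.5,0,0,0,0.65,0,0,-10,0,0,0,0.65,0,0,-45,0,0,0,0.65,0,0,-90,0,0,0,0.65,0,0,-90,0,0,0,0.5,0,0,-90,0,0,0,0.3])

```text
clock: 21.8
eef_pos: [618.3, -7.5, 255.4]
tool_rot: [3.14, -0.0, 1.469]
force: [-0.7, -0.4, -1.2]
width: 26.3
gripper_force: 0.0
```

```bash
python3 - <<'E'
from fit import *
p=np.load('p.npy');F2=[165,105,17]
for d in (43.07,42,40,38,36,34,32,30,29,28,27): print(d,np.round(tw(p,rot(F2,np.radians(d)))+[0,0,8],1), np.round(rot(F2,np.radians(d))-rot(F2,np.radians(43.07)),1))
f=tw(p,rot(F2,np.radians(43.07)));delta([f[0],f[1],240]);delta([f[0],f[1],195])
E
```

```text
43.07 [ 499.9 -115.4  183.1] [0. 0. 0.]
42 [ 500.1 -113.1  181. ] [ 2.3  0.  -2.1]
40 [ 500.6 -108.9  177.1] [ 6.5  0.  -6. ]
38 [ 501.  -104.8  173. ] [ 10.6   0.  -10.1]
36 [ 501.4 -100.9  168.7] [ 14.6   0.  -14.4]
34 [501.8 -97.2 164.4] [ 18.4   0.  -18.7]
32 [502.2 -93.5 159.9] [ 22.    0.  -23.2]
30 [502.5 -90.1 155.2] [ 25.5   0.  -27.9]
29 [502.7 -88.4 152.9] [ 27.1   0.  -30.2]
28 [502.9 -86.8 150.5] [ 28.8   0.  -32.6]
27 [503.  -85.2 148.1] [ 30.4   0.  -35. ]
t 21.8 pos [618.3  -7.5 255.4] F [-0.74 -0.4  -1.16] w 26.3 q [ 0.15  0.57 -0.3   1.58  0.19  1.02 -0.3 ]
delta [-119.4 -106.9   15.2] [ 0.001 -0.     0.001]
t 21.8 pos [618.3  -7.5 255.4] F [-0.74 -0.4  -1.16] w 26.3 q [ 0.15  0.57 -0.3   1.58  0.19  1.02 -0.3 ]
delta [-119.4 -106.9   60.2] [ 0.001 -0.     0.001]
```

play_rows(deltas=[-30,-40,0,0,0,0,0,-75,-80,5,0,0,0,0,-119,-107,15,0,0,0,0,-119,-107,30,0,0,0,0,-119,-107,50,0,0,0,0,-119,-107,60,0,0,0,0,-119,-107,60,0,0,0,0,-119,-107,60,0,0,0,0])

```text
clock: 22.8
eef_pos: [500.1, -114.7, 195.0]
tool_rot: [3.141, -0.0, 1.47]
force: [0.8, 0.0, 0.0]
width: 0.2
gripper_force: 0.0
```

play_rows(deltas=[0,0,2,0,0,0,0,0,0,4,0,0,0,0,0,0,6,0,0,0,0,0,0,8,0,0,0,0])

```text
clock: 23.3
eef_pos: [499.5, -115.2, 186.6]
tool_rot: [3.141, 0.0, 1.469]
force: [0.0, 0.4, 0.1]
width: 0.0
gripper_force: 0.0
```

play_rows(deltas=[0,0,1.5,0,0,0,0,0,0,3,0,0,0,0,0.7,0,4.5,0,0,0,0,2.2,0,6,0,0,0,0,3.8,0,7.5,0,0,0,0,5.3,0,9,0,0,0,0])

```text
clock: 24.05
eef_pos: [500.2, -108.8, 178.0]
tool_rot: [3.141, -0.001, 1.469]
force: [-1.5, 2.8, 5.5]
width: 0.1
gripper_force: 2.8
```

play_rows(deltas=[0,0,0,0,0,0,0,0,0,0,0,0,0,0])

```text
clock: 24.3
eef_pos: [500.3, -109.3, 177.8]
tool_rot: [3.141, -0.001, 1.469]
force: [-0.5, 2.5, 3.1]
width: 0.0
gripper_force: 2.0
```

```bash
python3 - <<'E'
from cell import *
import cv2,numpy as np
s=read_state();print(s["force"],s["torque"],s["eef_pos"])
im=get_image("scene");s0=cv2.imread("pics/scene0.png")[:,:,::-1]
# black knob pixels near hand top
r=(slice(140,185),slice(330,375))
m=(im[r].max(2)<70);m0=(s0[r].max(2)<70);print(m0.sum(),m.sum())
cv2.imwrite("pics/j.png",cv2.resize(im[100:200,290:390,::-1],None,fx=6,fy=6,interpolation=2))
E
```

```text
[-0.51254344  2.46013608  3.0604471 ] [0.67936501 0.14657167 0.00743453] [ 500.34800388 -109.33854812  177.84278248]
20 110
```

View pics/j.png

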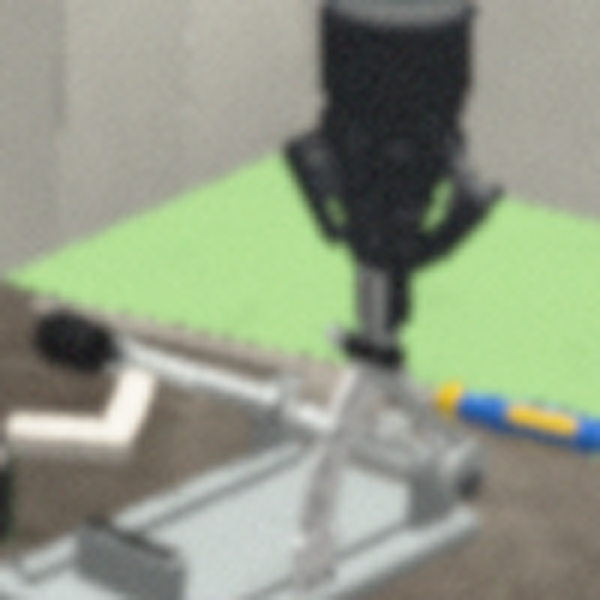

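The shut fingers sit on the finger knob and the hand is moving down with them (crop (375,345)). I'll continue along the arc.

play_rows(deltas=[3,0,2,0,0,0,0,5,0,4,0,0,0,0,7,0,6,0,0,0,0,9,0,8,0,0,0,0,11,0,10,0,0,0,0,12.7,0,12,0,0,0,0,14.5,0,14,0,0,0,0,16,0,16,0,0,0,0,17.5,0,18,0,0,0,0,17.5,0,18,0,0,0,0])

```text
clock: 25.6
eef_pos: [501.8, -92.3, 159.5]
tool_rot: [-3.141, -0.0, 1.469]
force: [-0.5, 1.2, 2.5]
width: -0.2
gripper_force: 1.1
```

play_rows(deltas=[0.7,0,1,0,0,0,0,1.4,0,2,0,0,0,0,2.1,0,3,0,0,0,0,2.8,0,4,0,0,0,0,2.8,0,4,0,0,0,0,2.8,0,4,0,0,0,0])

```text
clock: 26.35
eef_pos: [502.0, -89.8, 155.6]
tool_rot: [-3.141, 0.0, 1.469]
force: [1.4, 2.4, 2.5]
width: 0.3
gripper_force: 1.5
```

play_rows(deltas=[0.4,0,0.5,0,0,0,0,0.7,0,1,0,0,0,0,1,0,1.5,0,0,0,0,1,0,1.5,0,0,0,0,1,0,1.5,0,0,0,0])

```text
clock: 26.98
eef_pos: [502.1, -88.7, 154.1]
tool_rot: [-3.141, -0.0, 1.469]
force: [0.8, 1.4, 3.7]
width: -0.3
gripper_force: 1.3
```

play_rows(deltas=[0.2,0,0.3,0,0,0,0,0.4,0,0.7,0,0,0,0,0.4,0,0.7,0,0,0,0,0.4,0,0.7,0,0,0,0])

```text
clock: 27.48
eef_pos: [502.2, -88.2, 153.4]
tool_rot: [-3.141, -0.0, 1.469]
force: [-0.0, 2.3, 3.0]
width: -0.2
gripper_force: 1.6
```

play_rows(deltas=[0.2,0,0.3,0,0,0,0,0.4,0,0.7,0,0,0,0,0.4,0,0.7,0,0,0,0,0.4,0,0.7,0,0,0,0])

```text
clock: 27.98
eef_pos: [502.3, -87.7, 152.7]
tool_rot: [-3.142, -0.0, 1.469]
force: [0.2, 2.9, 3.4]
width: 0.0
gripper_force: 1.8
```

```bash
python3 -c "
from cell import *
s=read_state();print(s['force'],s['torque'],s['eef_pos'])"
```

```text
[0.24378183 2.8625291  3.3678179 ] [0.64001351 0.0435815  0.03736945] [502.30173308 -87.68574896 152.74572935]
```

play_rows(deltas=[0.3,0,0.3,0,0,0,0,0.6,0,0.7,0,0,0,0,0.6,0,0.7,0,0,0,0,0.6,0,0.7,0,0,0,0])

```text
clock: 28.48
eef_pos: [502.3, -87.3, 152.0]
tool_rot: [-3.142, 0.0, 1.469]
force: [0.6, 2.5, 3.2]
width: 0.2
gripper_force: 1.7
```

play_rows(deltas=[0.3,0,0.3,0,0,0,0,0.6,0,0.7,0,0,0,0,0.6,0,0.7,0,0,0,0,0.6,0,0.7,0,0,0,0])

```text
clock: 28.98
eef_pos: [502.4, -86.7, 151.3]
tool_rot: [-3.142, 0.0, 1.469]
force: [0.3, 2.2, 2.6]
width: 0.2
gripper_force: 1.5
```

play_rows(deltas=[0.3,0,0.3,0,0,0,0,0.5,0,0.7,0,0,0,0,0.5,0,0.7,0,0,0,0,0.5,0,0.7,0,0,0,0])

```text
clock: 29.48
eef_pos: [502.5, -86.2, 150.6]
tool_rot: [-3.142, -0.0, 1.469]
force: [0.1, 2.6, 2.9]
width: -0.2
gripper_force: 1.4
```

play_rows(deltas=[0.3,0,0.3,0,0,0,0,0.5,0,0.7,0,0,0,0,0.5,0,0.7,0,0,0,0,0.5,0,0.7,0,0,0,0])

```text
clock: 29.98
eef_pos: [502.5, -85.7, 149.9]
tool_rot: [-3.142, 0.0, 1.469]
force: [0.1, 1.8, 2.2]
width: -0.0
gripper_force: 1.3
```

play_rows(deltas=[0.3,0,0.3,0,0,0,0,0.5,0,0.7,0,0,0,0,0.5,0,0.7,0,0,0,0,0.5,0,0.7,0,0,0,0])

```text
clock: 30.48
eef_pos: [502.6, -85.2, 149.2]
tool_rot: [-3.142, -0.0, 1.469]
force: [-0.4, 1.8, 2.0]
width: 0.1
gripper_force: 1.2
```

play_rows(deltas=[0.4,0,0.3,0,0,0,0,0.8,0,0.7,0,0,0,0,0.8,0,0.7,0,0,0,0,0.8,0,0.7,0,0,0,0])

```text
clock: 30.98
eef_pos: [502.6, -84.6, 148.5]
tool_rot: [3.142, 0.0, 1.469]
force: [-1.3, -0.4, 1.7]
width: 0.3
gripper_force: 1.2
```

play_rows(deltas=[0.2,0,0.3,0,0,0,0,0.4,0,0.7,0,0,0,0,0.4,0,0.7,0,0,0,0,0.4,0,0.7,0,0,0,0])

```text
clock: 31.48
eef_pos: [502.7, -84.4, 148.1]
tool_rot: [3.141, 0.001, 1.469]
force: [-1.4, -0.7, 5.2]
width: 0.0
gripper_force: 2.8
```

play_rows(deltas=[0.05,0,0.15,0,0,0,0,0.1,0,0.3,0,0,0,0,0.1,0,0.3,0,0,0,0])

```text
clock: 31.85
eef_pos: [502.7, -84.3, 148.0]
tool_rot: [3.141, 0.001, 1.468]
force: [-1.4, 0.1, 7.8]
width: -0.0
gripper_force: 3.7
```

```bash
python3 -c "
from cell import *
s=read_state();print(s['force'],s['torque'],s['eef_pos'])"
```

```text
[-1.38375333  0.141622    7.83590814] [-0.15938137  0.3446214   0.00555084] [502.70212187 -84.34549645 148.02633513]
```

The hand bears definitely on the pin, at 7.8 N vertical and about 6 N at the pin. I'll lift off and go to the end knob, to press it down with shut fingers.

play_rows(deltas=[0,0,-1,0,0,0,0,0,0,-8,0,0,0,0,0,0,-50,0,0,0,0,0,0,-95,0,0,0,0,30,35,-105,0,0,0,0,60,75,-105,0,0,0,0,87,106,-100,0,0,0,0,87,106,-75,0,0,0,0,87,106,-58,0,0,0,0,87,106,-58,0,0,0,0])

```text
clock: 33.1
eef_pos: [615.5, -8.8, 204.1]
tool_rot: [-3.138, 0.001, 1.468]
force: [-0.9, -0.4, 0.5]
width: -0.1
gripper_force: 0.0
```

```bash
python3 - <<'E'
from fit import *
s=read_state();print(s['force'],s['eef_pos'])
a0=rot(K,np.radians(28.43))
for d in range(28,-3,-2): a=rot(K,np.radians(d))-a0;print(d,np.round([a[0],-a[2]],1),end=" ")
E
```

```text
[-0.87558913 -0.43546708  0.52917573] [615.51599547  -8.83681606 204.12812135]
28 [1.  1.7] 26 [5.3 9.7] 24 [ 9.4 17.9] 22 [13.2 26.3] 20 [16.7 34.7] 18 [19.9 43.3] 16 [22.9 51.9] 14 [25.5 60.7] 12 [27.7 69.6] 10 [29.7 78.5] 8 [31.4 87.5] 6 [32.8 96.5] 4 [ 33.8 105.6] 2 [ 34.5 114.8] 0 [ 34.9 123.9] -2 [ 35. 133.]
```

play_rows(deltas=[0,0,3,0,0,0,0,0,0,6,0,0,0,0,0.5,0,9,0,0,0,0,2,0,12,0,0,0,0,4,0,15.5,0,0,0,0,6.3,0,19.5,0,0,0,0,8.3,0,23.5,0,0,0,0,10.3,0,27.5,0,0,0,0,12,0,31.5,0,0,0,0,13.6,0,35.5,0,0,0,0])

```text
clock: 34.35
eef_pos: [618.7, 6.1, 171.3]
tool_rot: [3.14, -0.001, 1.469]
force: [-2.9, 0.5, 8.8]
width: 0.1
gripper_force: 4.4
```

play_rows(deltas=[1.8,0,4,0,0,0,0,3.4,0,8,0,0,0,0,5,0,12,0,0,0,0,6.5,0,16,0,0,0,0,7.9,0,20,0,0,0,0,9.2,0,24,0,0,0,0,10.4,0,28,0,0,0,0,11.5,0,32,0,0,0,0,12.5,0,36,0,0,0,0,13.4,0,40,0,0,0,0])

```text
clock: 35.6
eef_pos: [620.4, 22.2, 131.5]
tool_rot: [3.14, -0.004, 1.471]
force: [-2.1, 4.6, 9.1]
width: 0.0
gripper_force: 4.7
```

play_rows(deltas=[0.9,0,4,0,0,0,0,1.8,0,8,0,0,0,0,2.6,0,12,0,0,0,0,3.4,0,16,0,0,0,0,4.1,0,20,0,0,0,0,4.7,0,24,0,0,0,0,5.2,0,28,0,0,0,0,5.7,0,32,0,0,0,0,6.2,0,36,0,0,0,0,6.6,0,40,0,0,0,0])

```text
clock: 36.85
eef_pos: [621.6, 30.8, 91.7]
tool_rot: [3.139, -0.006, 1.472]
force: [-1.3, 5.6, 9.0]
width: -0.1
gripper_force: 4.3
```

play_rows(deltas=[-1.5,0,4,0,0,0,0,-2.5,0,8,0,0,0,0,-2.5,0,12,0,0,0,0,-2.5,0,15,0,0,0,0,-2.5,0,17,0,0,0,0,-2.5,0,18,0,0,0,0,-2.5,0,18,0,0,0,0])

```text
clock: 37.72
eef_pos: [622.2, 27.0, 73.6]
tool_rot: [3.137, -0.005, 1.471]
force: [0.8, 5.4, 6.5]
width: 0.1
gripper_force: 3.4
```

play_rows(deltas=[0,0,0.7,0,0,0,0,0,0,1.4,0,0,0,0,0,0,1.4,0,0,0,0])

```text
clock: 38.1
eef_pos: [622.2, 27.1, 72.3]
tool_rot: [3.137, -0.005, 1.471]
force: [0.6, 5.0, 7.7]
width: 0.4
gripper_force: 3.6
```

play_rows(deltas=[0,0,0.7,0,0,0,0,0,0,1.4,0,0,0,0,0,0,2,0,0,0,0,0,0,2,0,0,0,0])

```text
clock: 38.6
eef_pos: [622.3, 27.1, 72.0]
tool_rot: [3.137, -0.005, 1.471]
force: [-2.9, 5.6, 18.5]
width: 0.3
gripper_force: 9.3
```

play_rows(deltas=[0,0,-1,0,0,0,0,0,0,-8,0,0,0,0,0,0,-50,0,0,0,0,0,0,-100,0,0,0,0,0,0,-150,0,0,0,0,0,0,-180,0,0,0,0,0,0,-180,0,0,0,0,0,0,-180,0,0,0,0])

```text
clock: 39.6
eef_pos: [619.4, 22.3, 247.7]
tool_rot: [-3.14, 0.001, 1.468]
force: [-1.1, -0.1, -0.5]
width: 0.0
gripper_force: 0.0
```

```bash
python3 - <<'E'
from fit import *
import cv2
p=np.load("p.npy");s=read_state();print(s["force"].round(1),s["eef_pos"].round(1))
im=get_image("scene");s0=cv2.imread("pics/scene0.png")[:,:,::-1]
def dark(i,u,h=9):
    u=np.round(u).astype(int);w=i[u[1]-h:u[1]+h,u[0]-h:u[0]+h].max(2)<75;y,x=np.where(w);return len(x),(x.mean()+u[0]-h).round(1),(y.mean()+u[1]-h).round(1)
k=proj("scene",tw(p,rot(K,0)));print("end knob before/after",dark(s0,k),dark(im,k))
for a in (26,27,28,29,43): print(a,proj("scene",tw(p,rot(F,np.radians(a)))).round(1))
f=proj("scene",tw(p,rot(F,np.radians(28))));print("finger knob",dark(im,f,10),"initial",dark(s0,proj("scene",tw(p,rot(F,p[3])))))
E
```

```text
[-1.1 -0.1 -0.5] [619.4  22.3 247.7]
end knob before/after (117, np.float64(293.0), np.float64(194.0)) (118, np.float64(292.9), np.float64(194.0))
26 [346.5 170.1]
27 [346.8 169.3]
28 [347.2 168.4]
29 [347.6 167.5]
43 [353.6 155.9]
finger knob (28, np.float64(346.6), np.float64(169.2)) initial (24, np.float64(353.0), np.float64(155.9))
```

```bash
python3 -c "
from cell import *
print(finish_job())"
```

```text
the job is handed in; nothing more can be done
None
```

The block slipped at a plate angle of about 28°. The index hand was set on the pin with about 6 N and now shows about 27–28°, the plate is fully down again, and I handed the job in at about 40 s; I viewed 11 pictures, one over the limit of 10.

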